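Send a standing plunger down the gravity transfer rail and catch its carriage

TASK

On the assembly bench a small wheeled carriage with a tall plunger standing loose on it waits at the top of a sloping rail: pull the release bar by its upright pin straight away from the rail so that the carriage rolls off, and let it roll on its own, untouched, for at least the first 15 centimetres. Then catch it by its front bumper with a hand that moves along with it, so gently that the plunger stays standing, bring it to rest with the bumper level with the index post and never let it run on to the end stop. Touch neither the plunger nor the things lying on the bench, and finish while still holding the carriage steady there with the gripper for a few seconds, because it rolls on if let go.

Things in the scene. Friction and masses are not known exactly. Their poses are not given: they have to be found in the camera images.
- rail: Fixed aluminium rail on short posts, 740 mm long, 50 wide, sloping 2.7 degrees. Origin on the bench under its middle; z up, +y horizontally downhill along the rail, +x away from the robot. Its top face is 70 mm above the bench over the origin and falls 47 mm per metre of y. End stop at the lower end: 60 mm wide, top 43 mm above the rail face, uphill face at y = 358 mm.
- carriage (a joint): Carriage travel along the rail, m: 0 at the top against the release tongue, growing downhill; 0.46 with the bumper level with the index post; 0.56 at the end stop. Four-wheeled, cannot leave the rail. Mass 0.5 kg nominal (0.4 to 0.65) plus plunger; drag 0.95 N per m/s, dry friction 0.06 N: it reaches 0.2 to 0.33 m/s within 0.6 to 0.8 s time constant and does not stop by itself.
- bumper (a point): Middle of the downhill face of the carriage's bumper, an upright steel plate 70 mm wide across the rail, 6 thick, 15 to 90 mm above the rail face. The point lies 60 mm above the rail face taken under the carriage's middle (65 mm uphill of it); at travel 0 it is at x = 0, y = -205 mm in the rail frame. Behind it is a level black deck 80 wide, 118 long, 36 mm above the rail face.
- release (a joint): Travel of the release bar, m: 0 closed, growing as it is pulled level away from the rail (its +x), 0.045 at its stop. At 0 its tongue overlaps the bumper by 20 mm and holds the carriage; from about 0.022 the carriage is free. It slides with 1.5 N of friction and stays where it is left.
- pin (a point): Grip point on the release bar's upright steel pin (16 mm diameter, 70 long), 25 mm below its top: with the bar closed at x = 100, y = 60, z = 100 mm in the rail frame. It moves with the bar. The bar under the pin is flat, 12 mm wide, its top 55 mm above the bench, and runs along the rail uphill to the tongue.
- plunger: Loose aluminium plunger, 0.15 kg, standing on the carriage: stem 20 mm diameter, 90 long, head 34 diameter, 30 high on top; centre of mass 74 mm up. Origin at the centre of its foot, z up along it, 105 mm uphill of the bumper's front face. A sudden speed change above about 0.1 m/s, or a steady acceleration above 1.2 m/s2, tips it over.
- cup: Grey plastic cup, 66 mm wide, 85 mm tall, standing on the bench between robot and rail. Leave alone. Origin at the centre of its foot.
- taperoll: Flat paper tape roll, 80 mm outer diameter, 30 mm high, on the bench between robot and rail. Leave alone. Origin at the centre of its underside.
- driver: Blue-handled screwdriver lying on the bench between robot and rail. Leave alone. Origin under its middle.
- index (a point): Top centre of the index post, a thin upright steel rod 10 mm in diameter with a white 16 mm tip, 122 mm tall, fixed 85 mm beyond the rail's centre line (rail frame x = 85, y = 255 mm). The carriage's bumper face must come level with it, that is at the same y in the rail's frame.
Mind the look-alikes: they are no part of the job. What is meant by the plunger is not yellow, and is the smaller of those in its own colour.

How it is judged:
By the outcome, as a careful person would: the job done as asked, in the order asked, and still so for the second after the job is handed in, while the arm keeps its last pose, push and grip.
It also fails if it takes over 34 s, if anything falls off the work surface, if the arm or the gripper's body presses on something with over 40 N, if the wrist force passes 120 N, or if a joint passes its speed limit or range.

ROBOT

A 6-joint arm with a two-finger parallel gripper is mounted at the origin on the work surface. World frame = base frame: x ahead of the robot, y to its left, z up, the work surface at z = 0. Lengths are in m, angles in degrees, forces in N, time in s.
With the tool pointing down it reaches from about 0.375 to 0.9 m from the base axis. Payload 3.1 kg.
Tool frame: the origin (TCP) lies between the finger pads; the fingertips stand 11 mm ahead of it and the grasp point (between the pads) lies 8 mm behind it; z points along the fingers, y is the line along which they close (so a half turn about z gives the same grasp; the last joint's range is limited). The gripper opens to 87 mm and grips with 3 to 60 N. Pads are 19 mm wide; open, the fingers measure 117 mm over their backs; the gripper's body (75 mm by 190 mm) begins 51 mm behind the grasp point.
Start: joints at [-10.227, 30.224, 82.088, -0, 67.689, -10.227], TCP at [0.625, 0, 0.234] pointing down, gripper open.
Joint ranges: [-176.69, 176.69], [-43.24, 126.21], [12.49, 139.97], [-82, 262], [0, 151.66], [-163.58, 163.58]. Speed limits (degrees/s): [159.86, 159.86, 180, 180, 180, 180].

INTERFACE

Orientations are given as a 3x3 rotation matrix whose columns are the frame's x, y, z axes.
In Python, from rig import bot, viewer, workorder, models gives the robot as it stands.
- The arm moves only by the shell command python3 -m jog 'ROWS'. ROWS is JSON, a list of rows, each a list of 7 numbers: the opening, from 0 (shut) to 1 (fully open), then the shift along the tool's x, y, z in m, then the turn, a rotation vector about the tool's x, y, z in degrees. In form: [[claw, x, y, z, ax, ay, az], ...]. A call has 1 to 20 rows; each row is the pose to reach, as a shift and turn from the pose commanded when the call began, along the tool's axes at that moment; what a row does not reach only later rows make up. A row lasts 1/8 s, in which the tool goes at most 62.5 mm and 10.7 degrees, less where a joint would pass 70% of its speed; a pose out of reach is approached as far as the arm can. A call with a gripper value outside its range is refused whole. The fingers move at their own pace and stop on an object; the grip force is fixed at half the most. Time passes only in rows, so rows that repeat a pose let the fingers close. It gives the time, the measured TCP pose, the force, the opening and the grip force at its end, in the units of the state.
- bot.read_state(): the state, without advancing time (a new reading comes with each control period).
- viewer.capture(name): name is "scene" or "side" or "wrist"; returns (picture, depth): 400x640x3 uint8, blue, green, red; 400x640 float32, m along the optical axis (not along the pixel's ray), 0 where there is no reading.
- viewer.camera_info(name): a dict with "fx", "fy", "cx", "cy" (pixels), "world_to_cam" (4x4, takes a point from world to camera coordinates). Camera axes: x right, y down, z forward; pixel columns grow to the right and rows downward; lengths in m; the calibration is good to about 2 mm. A picture is of the moment at which its call begins: read the wrist's pose just before it. camera_info takes no time and is no camera call; for the wrist camera it gives the pose at the moment of the call.
- workorder.hand_in(): hands the job in; it is judged then, once.
Trained networks look in the newest picture that a camera, given by its name, has taken for a name from the list of things; names that differ only in an ending like _2 or _b are one class to them, and where a whole thing is asked for, a point or a joint stands for the part that bears it (a point fixed in the world has none). Each returns a list of dicts, best first, with "p" (0 to 1); they miss things now and then, are a little off and sometimes report something else, mostly with a low value. They report only what shows in the picture. A call takes as long as a camera call. They do not tell look-alikes from the thing itself.
- models.outline_of(camera, thing): "mask" (400x640 bool, what is visible of it).
- models.tip_of(camera, thing): "xyz" ([x, y, z] in m, in world coordinates, good to about 4 mm: a listed point, or the origin of a listed thing).
The state is a dict: "time_s": time; "joint_positions": joint angles; "qvel": joint speeds; "tau": joint torques, N m; "position": TCP position; "tcp_rot": TCP orientation; "force": force on the tool from outside, world axes, zero at the start; "moment": the same for the moment, N m; "opening": opening from 0.0 (shut) to 1.0 (fully open); "grasp_force": force on a finger pad.
Only numpy, scipy, OpenCV 4.12 (cv2) and the standard library are available. Lean on these libraries where they do the work, as an engineer would, in place of code of your own. Each camera call takes 0.05 s, during which the arm holds its last target. There are 200 camera calls.

## Working session

There is one attempt and no reset: what is moved stays moved. The work goes in short steps, Python scripts to look and compute and a shell command to move; the robot and the scene stay as the last step left them, time stands still between calls to the robot, and variables do not carry over. Pictures are saved under pics/ and viewed, at most 10 in all, crops included, and the job is handed in when it is done.

```bash
mkdir -p pics; cat > h.py <<'E'
import numpy as np, cv2
from rig import bot, viewer, workorder, models
def px(cam,P):
    i=viewer.camera_info(cam); T=np.array(i["world_to_cam"]); c=T[:3,:3]@np.array(P)+T[:3,3]
    return i["fx"]*c[0]/c[2]+i["cx"], i["fy"]*c[1]/c[2]+i["cy"]
def unproj(cam,u,v,d):
    i=viewer.camera_info(cam); T=np.linalg.inv(np.array(i["world_to_cam"]))
    return T[:3,:3]@np.array([(u-i["cx"])/i["fx"]*d,(v-i["cy"])/i["fy"]*d,d])+T[:3,3]
E
python3 - <<'E'
from h import *
s=bot.read_state(); print(s["time_s"],s["position"],np.round(s["tcp_rot"],3).tolist(),s["opening"],s["force"])
for c in ("scene","side"):
    im,d=viewer.capture(c); cv2.imwrite(f"pics/{c}0.png",im); np.save(f"{c}0.npy",d)
    print(c,np.round(np.linalg.inv(np.array(viewer.camera_info(c)["world_to_cam"]))[:3,3],3))
    for t in ("pin","bumper","index","plunger","rail","cup","taperoll","driver"):
        for r in models.tip_of(c,t): print(c,t,round(r["p"],2),np.round(r["xyz"],3),np.round(px(c,r["xyz"])))
E
```

```text
0.0 [6.24287496e-01 1.38003452e-04 2.32583272e-01] [[0.0, 1.0, -0.002], [1.0, -0.0, 0.0], [0.0, -0.002, -1.0]] 0.999877892084338 [ 0.43647495 -0.25188599  0.5884552 ]
scene [0.993 0.71  0.98 ]
scene pin 0.71 [0.595 0.03  0.1  ] [309. 252.]
scene pin 0.71 [ 0.502 -0.036  0.001] [326. 247.]
scene bumper 0.97 [ 0.518 -0.241  0.139] [284. 169.]
scene index 0.82 [0.57  0.22  0.122] [363. 297.]
scene plunger 0.87 [ 0.526 -0.34   0.116] [266. 158.]
scene plunger 0.62 [ 0.622 -0.376  0.   ] [235. 192.]
scene rail 0.87 [ 0.5   -0.043  0.   ] [325. 246.]
scene cup 0.81 [ 0.353 -0.206  0.002] [338. 193.]
scene taperoll 0.79 [0.348 0.197 0.002] [425. 283.]
scene driver 0.47 [ 0.39  -0.007 -0.002] [366. 240.]
side [ 0.421 -0.892  0.837]
side pin 0.94 [0.596 0.03  0.101] [352. 179.]
side bumper 0.76 [ 0.518 -0.24   0.145] [336. 234.]
side index 0.86 [0.566 0.224 0.125] [336. 139.]
side index 0.36 [ 0.352 -0.205  0.002] [273. 264.]
side plunger 0.9 [ 0.527 -0.342  0.117] [344. 275.]
side plunger 0.81 [ 0.459 -0.497 -0.   ] [319. 366.]
side plunger 0.75 [ 0.617 -0.375 -0.003] [379. 313.]
side cup 0.87 [ 0.352 -0.205 -0.001] [273. 265.]
side taperoll 0.83 [0.352 0.192 0.003] [275. 175.]
side driver 0.56 [ 0.391 -0.008  0.004] [286. 214.]
```

View pics/scene0.png

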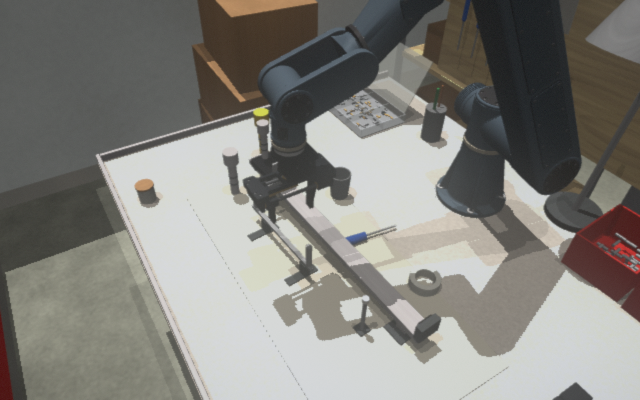

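View pics/side0.png

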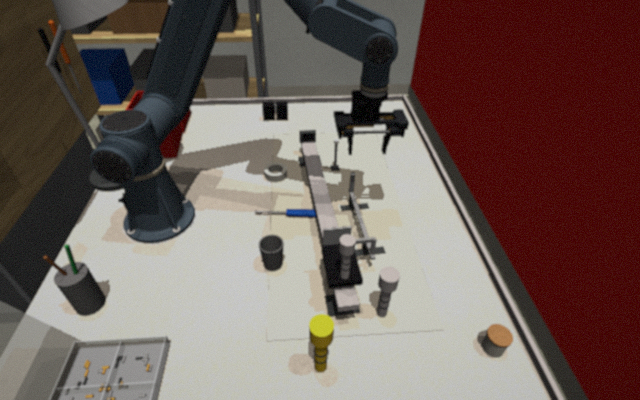

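Candidates: the plunger is the grey one on the carriage (side 345,258). Its look-alikes are the larger grey one on the bench (side 387,290; scene 232,172) and the yellow one (side 321,345; scene 262,125). The pin is at side 352,185 / scene 309,252; the index post, with its white tip (side 336,145 / scene 364,300), could be mistaken for it. Next I'll fit the rail frame and check the choice in a close crop.

```bash
cat > fit.py <<'E'
from h import *
from scipy.optimize import least_squares
loc={"pin":(.1,.06),"index":(.085,.255),"bumper":(0,-.205),"plunger":(0,-.31)}
def rw(p,q):
    c,s=np.cos(p[2]),np.sin(p[2]); return np.array([p[0]+c*q[0]-s*q[1],p[1]+s*q[0]+c*q[1]])
def fit(obs):
    f=lambda p: np.concatenate([rw(p,loc[k])-np.array(x)[:2] for k,x in obs])
    r=least_squares(f,[.5,-.04,.07],loss="soft_l1",f_scale=.004); return r.x,f(r.x).reshape(-1,2)
E
python3 - <<'E'
from fit import *
obs=[]
for c in ("scene","side"):
    for rep in range(2):
        im,d=viewer.capture(c)
        for t in loc:
            r=[x for x in models.tip_of(c,t) if x["p"]>.5 and not(t=="plunger" and x["xyz"][2]<.05) and not (t=="pin" and x["xyz"][2]<.05)]
            if r: obs.append((t,r[0]["xyz"]))
p,res=fit(obs); print(p,np.degrees(p[2]))
for (k,x),e in zip(obs,res): print(k,np.round(x,4),np.round(e*1000,1))
np.save("rail.npy",p)
s=bot.read_state(); print(s["time_s"])
im=cv2.imread("pics/side0.png")[125:345,230:430]; cv2.imwrite("pics/crop.png",cv2.resize(im,None,fx=2.7,fy=2.7,interpolation=cv2.INTER_CUBIC))
E
```

```text
[ 0.50183235 -0.03423117  0.07651614] 4.384051723532313
pin [0.5939 0.0308 0.1012] [3.1 2.4]
index [0.5686 0.2187 0.1228] [-1.5  7.8]
bumper [ 0.5158 -0.2363  0.1409] [ 1.7 -2.3]
plunger [ 0.5265 -0.3418  0.1166] [-1.  -1.5]
pin [0.5998 0.0299 0.1015] [-2.8  3.3]
bumper [ 0.5195 -0.2373  0.1399] [-2.  -1.3]
plunger [ 0.5289 -0.3427  0.1162] [-3.4 -0.6]
pin [0.5972 0.0334 0.0972] [-0.2 -0.2]
index [0.5656 0.2303 0.1255] [ 1.5 -3.8]
bumper [ 0.5172 -0.2385  0.1432] [ 0.3 -0.1]
plunger [ 0.5242 -0.3397  0.1196] [ 1.3 -3.6]
pin [0.597  0.0307 0.1017] [-0.   2.5]
index [0.5658 0.224  0.1214] [1.3 2.5]
bumper [ 0.5177 -0.2404  0.1431] [-0.2  1.8]
plunger [ 0.5241 -0.3386  0.1183] [ 1.4 -4.7]
1.9
```

View pics/crop.png

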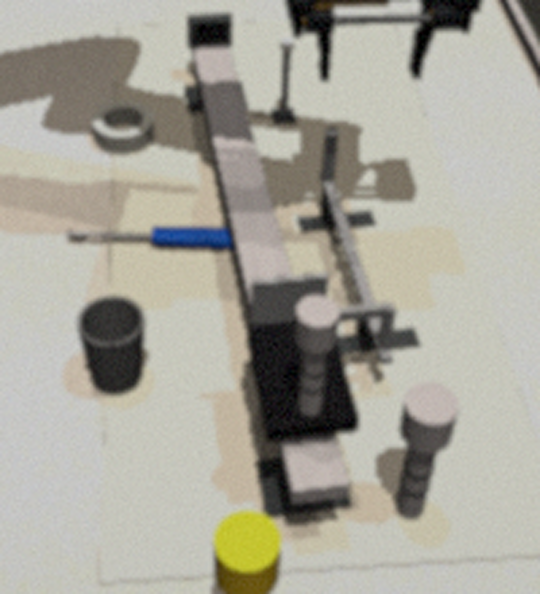

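The crop confirms it: the pin is the dark upright at crop (330,155), apart from the thin index post at (287,80). The plunger on the deck at (315,355) is smaller than the grey one at (425,450). I'll move above the pin, turned to line up with the rail, and look through the wrist camera.

```bash
python3 -m jog '[[0.4,0.016,-0.014,0.03,0,0,-4.4],[0.4,0.032,-0.028,0.054,0,0,-4.4]]'; python3 -m jog '[[0.4,0,0,0,0,0,0],[0.4,0,0,0,0,0,0]]'
python3 - <<'E'
from fit import *
s=bot.read_state(); print(s["time_s"],s["position"],np.round(s["tcp_rot"],4).tolist(),s["opening"])
im,d=viewer.capture("wrist"); cv2.imwrite("pics/w1.png",im)
for t in ("pin","index","bumper"):
    for r in models.tip_of("wrist",t): print(t,round(r["p"],2),np.round(r["xyz"],4),np.round(px("wrist",r["xyz"])))
for r in models.outline_of("wrist","pin"):
    m=r["mask"]; ys,xs=np.nonzero(m); print(r["p"],m.sum(),xs.mean(),ys.mean())
    P=np.array([unproj("wrist",u,v,d[v,u]) for u,v in zip(xs,ys) if d[v,u]>0]); 
    if len(P):
        top=P[(P[:,2]>.118)&(P[:,2]<.132)]; print("top",len(top),np.round(np.median(top,0),4),np.round(top.min(0),4),np.round(top.max(0),4))
E
```

```text
time_s: 2.15
position: [0.5967, 0.0322, 0.1789]
tcp_rot: [[-0.077, 0.997, 0.0], [0.997, 0.077, -0.0], [-0.0, 0.0, -1.0]]
force: [-0.7, 0.6, -0.4]
opening: 0.854
grasp_force: 0.0
time_s: 2.4
position: [0.5986, 0.0315, 0.1806]
tcp_rot: [[-0.077, 0.997, 0.003], [0.997, 0.077, -0.001], [-0.001, 0.003, -1.0]]
force: [0.7, -0.6, 0.7]
opening: 0.631
grasp_force: 0.0
2.4 [0.59856322 0.03149681 0.1805755 ] [[-0.0768, 0.997, 0.0029], [0.997, 0.0768, -0.0007], [-0.001, 0.0028, -1.0]] 0.6308104449521061
pin 0.58 [0.5975 0.0304 0.1022] [314. 214.]
0.92 2128 313.98308270676694 241.11654135338347
top 448 [0.5965 0.0354 0.1235] [0.5892 0.0266 0.1182] [0.6039 0.0418 0.1255]
```

View pics/w1.png

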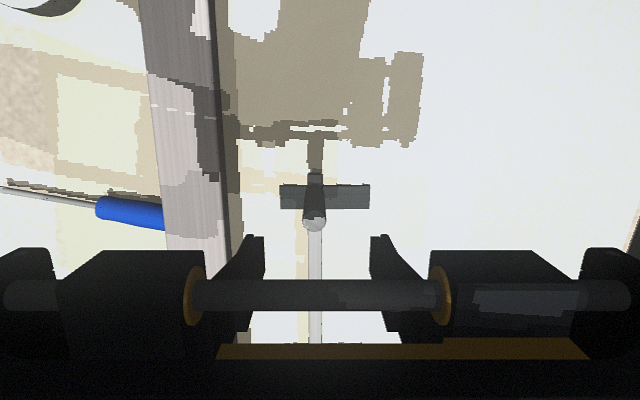

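```bash
python3 -m jog '[[0.4,0.002,0,0.045,0,0,0],[0.4,0.002,0,0.088,0,0,0],[0.4,0.002,0,0.088,0,0,0],[0.4,0.002,0.008,0.088,0,0,0],[0.4,0.002,0.014,0.088,0,0,0],[0.4,0.002,0.02,0.088,0,0,0],[0.4,0.002,0.02,0.088,0,0,0]]'
python3 - <<'E'
from fit import *
s=bot.read_state(); print(s["time_s"],s["position"],s["opening"])
for c in ("scene","side"):
    im,d=viewer.capture(c)
    for t in ("pin","bumper"):
        for r in models.tip_of(c,t): print(c,t,round(r["p"],2),np.round(r["xyz"],4))
cv2.imwrite("pics/side2.png",im)
E
```

```text
time_s: 3.52
position: [0.6185, 0.0355, 0.0927]
tcp_rot: [[-0.077, 0.997, 0.004], [0.997, 0.077, -0.0], [-0.001, 0.004, -1.0]]
force: [-0.1, -0.1, 0.1]
opening: 0.401
grasp_force: 0.0
3.525 [0.61847518 0.03553658 0.09268107] 0.4012818022449113
scene pin 0.84 [0.6092 0.0363 0.0997]
scene bumper 0.72 [ 0.5183 -0.2381  0.1389]
side pin 0.95 [0.6094 0.0313 0.0983]
side bumper 0.62 [ 0.5175 -0.2395  0.145 ]
```

```bash
cat > trk.py <<'E'
from fit import *
p=np.load("rail.npy")
def cloud(cam,d):
    i=viewer.camera_info(cam); T=np.linalg.inv(np.array(i["world_to_cam"]))
    v,u=np.nonzero(d>0); z=d[v,u]
    P=np.c_[(u-i["cx"])/i["fx"]*z,(v-i["cy"])/i["fy"]*z,z]@T[:3,:3].T+T[:3,3]
    q=P[:,:2]-p[:2]; c,s=np.cos(p[2]),np.sin(p[2]); x=c*q[:,0]+s*q[:,1]; y=-s*q[:,0]+c*q[:,1]
    return np.c_[x,y,P[:,2]-(.07-.047*y)]
def trav(cam,d,ymin=-.34,ymax=.3):
    """travel from plunger stem/head (deck-standing, centre 105 mm behind face) and from bumper face"""
    Q=cloud(cam,d); Q=Q[(abs(Q[:,0])<.045)&(Q[:,1]>ymin)&(Q[:,1]<ymax)]
    hd=Q[(Q[:,2]>.149)&(Q[:,2]<.166)&(abs(Q[:,0])<.025)]   # head top disc
    b=Q[(Q[:,2]>.03)&(Q[:,2]<.08)&(abs(Q[:,0])<.033)]
    bt=Q[(Q[:,2]>.082)&(Q[:,2]<.096)&(abs(Q[:,0])<.033)]   # bumper top edge
    return dict(head=(len(hd),np.round(np.median(hd[:,1])+.105+.205,4) if len(hd) else None,np.round(np.median(hd[:,0]),4) if len(hd) else None),
      face=(len(b),np.round(np.percentile(b[:,1],[50,90])+.205,4) if len(b) else None),
      top=(len(bt),np.round(np.percentile(bt[:,1],[10,50,90])+.205,4) if len(bt) else None))
E
python3 - <<'E'
from trk import *
for c in ("scene","side"):
    im,d=viewer.capture(c); print(c,trav(c,d,-.34,0))
print(bot.read_state()["time_s"])
E
```

```text
scene {'head': (89, np.float64(0.0028), np.float64(0.0037)), 'face': (458, array([-0.078 , -0.0007])), 'top': (48, array([-0.102 , -0.095 ,  0.0005]))}
side {'head': (169, np.float64(-0.004), np.float64(-0.0004)), 'face': (1063, array([-0.0702, -0.0078])), 'top': (162, array([-0.1158, -0.0079, -0.0047]))}
3.925
```

```bash
python3 -m jog '[[0.4,0,0.02,0,0,0,0],[0.4,0,0.027,0,0,0,0],[0.4,0.03,0.026,-0.035,0,0,0],[0.9,0.035,-0.02,-0.055,0,0,0],[1,0.02,-0.07,-0.055,0,0,0],[1,-0.005,-0.122,-0.037,0,0,0],[1,-0.01,-0.122,-0.037,0,0,0]]'
python3 - <<'E'
from trk import *
for c in ("side","scene"):
    s=bot.read_state(); im,d=viewer.capture(c); cv2.imwrite(f"pics/{c}3.png",im); np.save(f"{c}3.npy",d)
    print(c,s["time_s"],s["position"],s["opening"],trav(c,d,-.34,0.0))
E
```

```text
time_s: 4.8
position: [0.4888, 0.0164, 0.1272]
tcp_rot: [[-0.075, 0.997, -0.01], [0.997, 0.075, 0.002], [0.002, -0.01, -1.0]]
force: [0.8, -0.8, 0.6]
opening: 0.77
grasp_force: 0.0
side 4.8 [0.48881951 0.01636901 0.12722477] 0.7704599078150636 {'head': (140, np.float64(0.0786), np.float64(-0.0012)), 'face': (875, array([0.0096, 0.0752])), 'top': (147, array([-0.0319,  0.0754,  0.0782]))}
scene 4.85 [0.49369923 0.01542582 0.12821146] 0.8140941044074056 {'head': (99, np.float64(0.0935), np.float64(0.0024)), 'face': (725, array([0.0287, 0.0921])), 'top': (127, array([-0.0072,  0.0896,  0.0928]))}
```

```bash
python3 -m jog '[[1,0,0,0,0,0,0],[1,0,0,0,0,0,0]]'
python3 - <<'E'
from trk import *
for c in ("side","scene"):
    s=bot.read_state(); im,d=viewer.capture(c); cv2.imwrite(f"pics/{c}4.png",im); np.save(f"{c}4.npy",d)
    q=np.array(s["position"][:2])-p[:2]; cc,ss=np.cos(p[2]),np.sin(p[2])
    print(c,s["time_s"],"hand rail xy",cc*q[0]+ss*q[1],-ss*q[0]+cc*q[1],s["position"][2],s["opening"],trav(c,d,-.34,0.0))
E
```

```text
time_s: 5.15
position: [0.4975, 0.0164, 0.1288]
tcp_rot: [[-0.077, 0.997, 0.002], [0.997, 0.077, -0.0], [-0.001, 0.002, -1.0]]
force: [-0.3, 0.3, -0.2]
opening: 0.991
grasp_force: 0.0
side 5.15 hand rail xy -0.00044079610929544316 0.05081897870920941 0.12883328740010314 0.9910954729620091 {'head': (122, np.float64(0.1469), np.float64(-0.0004)), 'face': (772, array([0.0772, 0.1432])), 'top': (120, array([0.0351, 0.1429, 0.1465]))}
scene 5.2 hand rail xy -0.000827137587829672 0.050913083554825184 0.1287112931977429 0.9891231898649737 {'head': (100, np.float64(0.164), np.float64(0.0032)), 'face': (480, array([0.0741, 0.1067])), 'top': (123, array([0.0611, 0.1589, 0.162 ]))}
```

```bash
python3 -m jog '[[0.9,0,0,0,0,0,0],[0.9,0,0,0,0,0,0],[0.9,0.01,0,0.0005,0,0,0],[0,0.027,0,0.0013,0,0,0],[0,0.056,0,0.0026,0,0,0],[0,0.085,0,0.004,0,0,0],[0,0.114,0,0.0054,0,0,0],[0,0.14,0,0.0066,0,0,0],[0,0.161,0,0.0076,0,0,0],[0,0.176,0,0.0083,0,0,0],[0,0.186,0,0.0087,0,0,0],[0,0.192,0,0.009,0,0,0],[0,0.195,0,0.0092,0,0,0],[0,0.196,0,0.0092,0,0,0],[0,0.196,0,0.0092,0,0,0],[0,0.196,0,0.0092,0,0,0]]'
python3 - <<'E'
from trk import *
for c in ("side","scene"):
    s=bot.read_state(); im,d=viewer.capture(c); cv2.imwrite(f"pics/{c}5.png",im); np.save(f"{c}5.npy",d)
    q=np.array(s["position"][:2])-p[:2]; cc,ss=np.cos(p[2]),np.sin(p[2])
    print(c,s["time_s"],"hand rail xy",cc*q[0]+ss*q[1],-ss*q[0]+cc*q[1],s["position"][2],s["opening"],s["grasp_force"],trav(c,d,0,.3))
    for t in ("bumper","index","plunger"):
        for r in models.tip_of(c,t): print(t,round(r["p"],2),np.round(r["xyz"],4))
E
```

```text
time_s: 7.25
position: [0.4822, 0.2122, 0.1194]
tcp_rot: [[-0.076, 0.997, 0.003], [0.997, 0.076, 0.001], [0.0, 0.003, -1.0]]
force: [5.0, 0.7, -4.2]
opening: 0.799
grasp_force: 30.0
side 7.25 hand rail xy -0.0007021680440873132 0.24718540249810333 0.1193959659789871 0.7992100182658237 29.996319701895118 {'head': (143, np.float64(0.5271), np.float64(0.0004)), 'face': (479, array([0.3861, 0.4486])), 'top': (56, array([0.3389, 0.4454, 0.4503]))}
bumper 0.7 [0.4794 0.2139 0.121 ]
index 0.72 [0.5643 0.2266 0.1245]
index 0.55 [0.4824 0.2171 0.1193]
plunger 0.66 [ 0.6181 -0.3734 -0.0046]
plunger 0.65 [0.4919 0.1142 0.0993]
plunger 0.63 [ 4.587e-01 -4.981e-01 -1.000e-04]
plunger 0.36 [ 0.354  -0.2064  0.0009]
scene 7.45 hand rail xy -0.0007148448163045232 0.24715234591440477 0.11939316209471024 0.7971358920094251 29.99622678849846 {'head': (349, np.float64(0.5415), np.float64(0.0109)), 'face': (299, array([0.4545, 0.4559])), 'top': (59, array([0.3518, 0.3616, 0.4528]))}
bumper 0.59 [0.483  0.2149 0.1196]
index 0.55 [0.5676 0.2191 0.121 ]
plunger 0.72 [ 6.220e-01 -3.741e-01 -1.000e-04]
plunger 0.71 [0.4915 0.112  0.0984]
plunger 0.64 [ 0.4632 -0.4991 -0.0068]
```

View pics/side5.png

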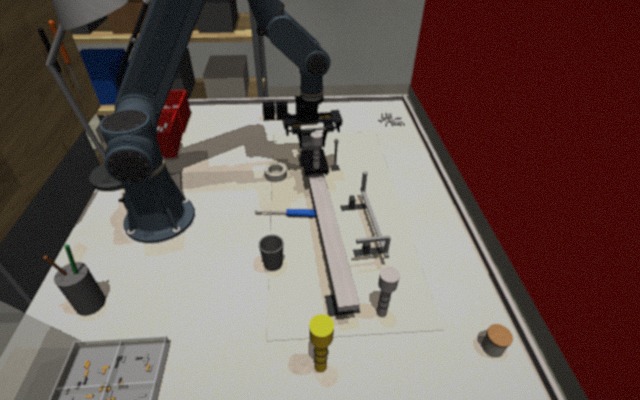

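View pics/scene5.png

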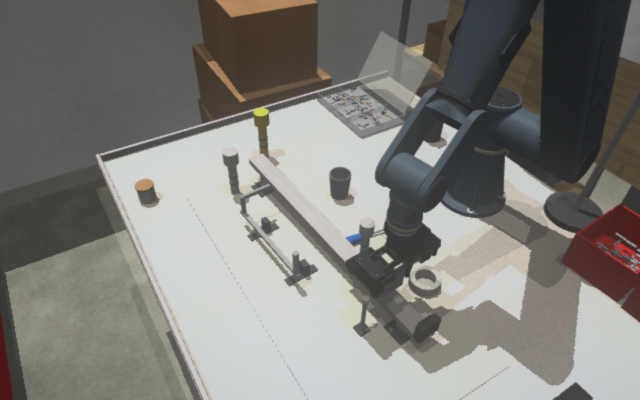

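The carriage is caught at side (315,165), gripped with 30 N, and the plunger is standing (scene 367,230). I'll measure the index post against the bumper face in the saved depth images.

```bash
python3 - <<'E'
from trk import *
for c in ("scene","side"):
  for n in (4,5):
    Q=cloud(c,np.load(f"{c}{n}.npy")); h=Q[:,2]+.07-.047*Q[:,1]
    k=(abs(Q[:,0]-.085)<.016)&(abs(Q[:,1]-.255)<.03)&(h>.03)&(h<.128)
    t=k&(h>.112); 
    print(c,n,"post",k.sum(),np.round(np.median(Q[k],0),4),np.round(np.percentile(Q[k][:,1],[5,95]),4),"tip",t.sum(),np.round(np.median(Q[t],0),4) if t.any() else "")
  f=Q[(abs(Q[:,0])<.033)&(Q[:,2]>.02)&(Q[:,2]<.088)&(Q[:,1]>.235)&(Q[:,1]<.27)]
  print("face",len(f),np.round(np.percentile(f[:,1],[10,50,90]),4), np.round(np.median(f,0),3))
E
```

```text
scene 4 post 143 [0.088  0.2565 0.036 ] [0.2491 0.2603] tip 54 [0.0862 0.255  0.0625]
scene 5 post 145 [0.0887 0.2568 0.034 ] [0.25   0.2604] tip 53 [0.0871 0.2556 0.0631]
face 240 [0.249  0.2501 0.2511] [-0.007  0.25   0.043]
side 4 post 24 [0.0824 0.2489 0.0615] [0.245  0.2572] tip 16 [0.0828 0.2505 0.0636]
side 5 post 76 [0.0829 0.2491 0.0256] [0.2437 0.2564] tip 22 [0.0837 0.2484 0.0628]
face 141 [0.2397 0.2429 0.2457] [-0.016  0.243  0.056]
```

```bash
python3 -m jog '[[0,0.001,0,0,0,0,0],[0,0.0025,0,0.0001,0,0,0],[0,0.004,0,0.0002,0,0,0],[0,0.0045,0,0.0002,0,0,0],[0,0.0045,0,0.0002,0,0,0],[0,0.0045,0,0.0002,0,0,0],[0,0.0045,0,0.0002,0,0,0],[0,0.0045,0,0.0002,0,0,0]]'
python3 - <<'E'
from trk import *
c="scene"; im,d=viewer.capture(c); Q=cloud(c,d); h=Q[:,2]+.07-.047*Q[:,1]
t=(abs(Q[:,0]-.085)<.016)&(abs(Q[:,1]-.255)<.03)&(h>.112)&(h<.128)
f=Q[(abs(Q[:,0])<.033)&(Q[:,2]>.02)&(Q[:,2]<.088)&(Q[:,1]>.235)&(Q[:,1]<.27)]
print(np.median(Q[t],0),np.percentile(f[:,1],[10,50,90]),bot.read_state()["grasp_force"])
cv2.imwrite("pics/fin.png",cv2.resize(im[190:350,300:470],None,fx=3.4,fy=3.4))
im,d=viewer.capture("side"); print(trav("side",d,0,.3)["top"])
E
```

```text
time_s: 8.65
position: [0.4819, 0.2166, 0.1192]
tcp_rot: [[-0.076, 0.997, 0.003], [0.997, 0.076, 0.001], [0.0, 0.003, -1.0]]
force: [5.2, 0.7, -2.8]
opening: 0.804
grasp_force: 30.0
[0.08639182 0.25549631 0.06302823] [0.25356848 0.25460618 0.25585989] 29.99624420888722
(54, array([0.3434, 0.4503, 0.4561]))
```

View pics/fin.png

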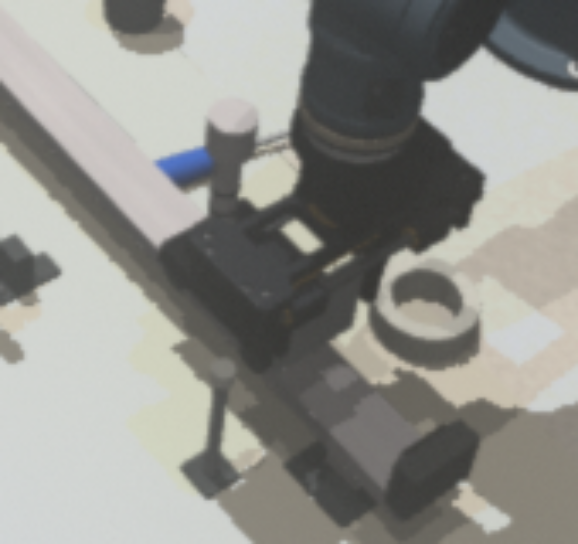

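The plunger is upright (crop 230,150), and the bumper face at y = 0.2546 is level with the post at 0.2555, short of the end stop. I'll hold for a few seconds and then hand in.

```bash
python3 -m jog '[[0,0,0,0,0,0,0],[0,0,0,0,0,0,0],[0,0,0,0,0,0,0],[0,0,0,0,0,0,0],[0,0,0,0,0,0,0],[0,0,0,0,0,0,0],[0,0,0,0,0,0,0],[0,0,0,0,0,0,0],[0,0,0,0,0,0,0],[0,0,0,0,0,0,0],[0,0,0,0,0,0,0],[0,0,0,0,0,0,0],[0,0,0,0,0,0,0],[0,0,0,0,0,0,0],[0,0,0,0,0,0,0],[0,0,0,0,0,0,0],[0,0,0,0,0,0,0],[0,0,0,0,0,0,0],[0,0,0,0,0,0,0],[0,0,0,0,0,0,0]]'; python3 -m jog '[[0,0,0,0,0,0,0],[0,0,0,0,0,0,0],[0,0,0,0,0,0,0],[0,0,0,0,0,0,0],[0,0,0,0,0,0,0],[0,0,0,0,0,0,0],[0,0,0,0,0,0,0],[0,0,0,0,0,0,0]]'
python3 -c 'from rig import workorder; print(workorder.hand_in())'
```

```text
time_s: 11.25
position: [0.4819, 0.2166, 0.1192]
tcp_rot: [[-0.076, 0.997, 0.003], [0.997, 0.076, 0.001], [0.0, 0.003, -1.0]]
force: [4.4, 0.1, -3.7]
opening: 0.799
grasp_force: 30.0
time_s: 12.25
position: [0.4819, 0.2166, 0.1192]
tcp_rot: [[-0.076, 0.997, 0.003], [0.997, 0.076, 0.001], [0.0, 0.003, -1.0]]
force: [4.6, 0.2, -4.4]
opening: 0.799
grasp_force: 30.0
the job is handed in; nothing more can be done
None
```

The job is handed in at about 12 s: the carriage rolled untouched past 15 cm and was caught by its bumper at roughly 0.3 m of travel, and it is held with the bumper within about 1 mm of the index post and the plunger standing.

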